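# Feel round a flange's sealing rim for burrs

### The arm

A 6-joint arm with a two-finger parallel gripper is mounted at the origin on the work surface. World frame = base frame: x ahead of the robot, y to its left, z up, the work surface at z = 0. Lengths are in mm, angles in rad, forces in N, time in s.
With the tool pointing down it reaches from about 350 to 975 mm from the base axis. Payload 7.1 kg.
Tool frame: the origin (TCP) lies at the very end of the fingers, on their centre line; the grasp point (between the pads) lies 19 mm behind it; z points along the fingers, x is the direction in which the jaws open and shut, and the axes are right-handed (so a half turn about z gives the same grasp; the last joint's range is limited). The gripper opens to 88 mm and grips with 3 to 60 N. Pads are 20 mm wide; open, the fingers measure 115 mm over their backs; the gripper's body (75 mm by 178 mm) begins 61 mm behind the grasp point.
Start: joints at [-1.32, 0.423, 1.63, -0, 1.089, -0.019], TCP at [166.605, -602.368, 222.675] pointing down, gripper open.
Joint ranges: [-3, 3], [-0.9, 2.11], [0.09, 2.58], [-1.31, 4.45], [0.11, 2.69], [-2.54, 2.54]. Speed limits (rad/s): [2.39, 2.39, 3.01, 3.14, 3.14, 3.14].

### API

Orientations are given as a rotation vector (axis times angle).
In Python, from workcell import * gives the robot as it stands.
- The arm moves only by the tool arm_command, never from a script. Its argument "increments" is a list of rows, each a list of 2 entries, a list of its own where there are three numbers: the shift along the tool's x, y, z in cm, then the turn about the tool's z in degrees. In form: [[[dx, dy, dz], turn], ...]. A call has 1 to 20 rows; each row shifts and turns the pose as measured when the row begins, along the tool's axes as they then stand; what a row does not reach is not made up. A row lasts 1/10 s, in which the tool goes at most 50 mm and 8.59 degrees, less where a joint would pass 70% of its speed; a pose out of reach is approached as far as the arm can. A call is refused whole if a number of a shift passes 5 or a number of a turn 8.59, either way. A call with a gripper value outside its range is refused whole. "gripper" is the opening, from 0 (shut) to 1 (fully open), set as the call begins (left out, the last holds). The fingers move at their own pace and stop on an object; the grip force is fixed at half the most. Time passes only in rows, so rows that do not move let the fingers close. It gives the time, the measured TCP pose, the force and the opening at its end, in the units of the state.
- get_obs(): the state, without advancing time (a new reading comes with each control period).
- get_image(name): name is "scene" or "top"; returns the picture (480x640x3 uint8, red, green, blue); there is no depth.
- camera_params(name): a dict with "K" (3x3 intrinsics, pixels), "k1" (the pictures are not rectified: a ray, as slopes to the right and down, at radius r is drawn at 1 + k1 r^2 times it, then the intrinsics apply), "rvec" (rotation vector, rad) and "tvec" (3), from world to camera coordinates, as OpenCV has them. Camera axes: x right, y down, z forward; pixel columns grow to the right and rows downward; lengths in mm; the calibration is good to about 2 mm. A picture is of the moment at which its call begins. camera_params takes no time and is no camera call.
- close_job(): hands the job in, once; it reports no verdict.
The state is a dict: "t": time; "qpos": joint angles; "qvel": joint speeds; "joint_torque": joint torques, N m; "ee_pos": TCP position; "orientation": TCP orientation; "ft_force": force on the tool from outside, world axes, zero at the start; "moment": the same for the moment, N m; "width": finger opening in mm.
Only numpy, scipy, OpenCV 4.12 (cv2) and the standard library are available. Lean on these libraries where they do the work, as an engineer would, in place of code of your own. Each camera call takes 0.05 s, during which the arm holds its last target.

### The job

Feel the sealing rim of the flange in the foam-lined tray for burrs: set the fingertips lightly on top of the raised rim beside the flange's lug and run them clockwise, seen from above, right round the rim, lightly touching every part of it in turn, until they are back beside the lug; then lift clear. The flange is only touched: do not press hard, pick it up, tip it or shift it on the foam, and leave everything else where it is.

Things in the scene. Friction and masses are not known exactly. Their poses are not given: they have to be found in the camera images.
- flange: Loose olive aluminium ring, 0.9 kg, rim up on the foam. Outside 224 mm, bore 156 mm, land 12 mm thick with 12 holes. Along the bore stands the sealing rim: 12 mm wide, centre line at radius 84 mm, flat top 24 mm above the underside. One lug (42 mm wide, with a hole) sticks out to radius 133 mm. Origin: ring centre, on the underside; x points at the lug, z up. Hard pressing drags it.
- rim_0: The rim's sector beside the lug, 60 degrees wide (30 to either side of the lug's middle, 88 mm long). Origin: on the rim's centre line, in the plane of its top, opposite the lug; x points outward from the ring's centre, z up.
- foam_top (a point): Centre of the top of the grey foam sheet (288 mm square) in the light grey tray (300 mm square, walls 34 mm high); 26 mm above the bench. The foam is soft: beyond about 1 N the flange sinks some 0.7 mm for each newton pressed on it, 14 mm at most, and rises again when let go.
- rim_1: Sector 1 of the sealing rim, counted clockwise from the lug's sector seen from above: 37.5 degrees wide (55 mm long), its middle 48.75 degrees clockwise from the lug. Origin: middle of the sector on the rim's centre line, in the plane of its top; x points outward, z up. Shut fingertips (about 22 by 29 mm for a common gripper) lie within a sector; spread fingers would touch several at once.
- rim_2: Sector 2 of the sealing rim, counted clockwise from the lug's sector seen from above: 37.5 degrees wide (55 mm long), its middle 86.25 degrees clockwise from the lug. Origin: middle of the sector on the rim's centre line, in the plane of its top; x points outward, z up.
- rim_3: Sector 3 of the sealing rim, counted clockwise from the lug's sector seen from above: 37.5 degrees wide (55 mm long), its middle 123.75 degrees clockwise from the lug. Origin: middle of the sector on the rim's centre line, in the plane of its top; x points outward, z up.
- rim_4: Sector 4 of the sealing rim, counted clockwise from the lug's sector seen from above: 37.5 degrees wide (55 mm long), its middle 161.25 degrees clockwise from the lug. Origin: middle of the sector on the rim's centre line, in the plane of its top; x points outward, z up.
- rim_5: Sector 5 of the sealing rim, counted clockwise from the lug's sector seen from above: 37.5 degrees wide (55 mm long), its middle 198.75 degrees clockwise from the lug. Origin: middle of the sector on the rim's centre line, in the plane of its top; x points outward, z up.
- rim_6: Sector 6 of the sealing rim, counted clockwise from the lug's sector seen from above: 37.5 degrees wide (55 mm long), its middle 236.25 degrees clockwise from the lug. Origin: middle of the sector on the rim's centre line, in the plane of its top; x points outward, z up.
- rim_7: Sector 7 of the sealing rim, counted clockwise from the lug's sector seen from above: 37.5 degrees wide (55 mm long), its middle 273.75 degrees clockwise from the lug. Origin: middle of the sector on the rim's centre line, in the plane of its top; x points outward, z up.
- rim_8: Sector 8 of the sealing rim, counted clockwise from the lug's sector seen from above: 37.5 degrees wide (55 mm long), its middle 311.25 degrees clockwise from the lug. Origin: middle of the sector on the rim's centre line, in the plane of its top; x points outward, z up.
- bush: Bystander: flanged brass bush, 48 mm across, 26 mm high, standing on the foam near the middle of the flange's bore. Origin: centre of its underside.
- screw_a: Bystander: dark socket-head screw, 17 mm head, 37 mm long, standing on its head on the foam in one corner of the tray. Origin: centre of its underside.
- screw_b: Bystander: the same kind of screw in the opposite corner of the tray. Origin: centre of its underside.
- deburrer: Bystander: hand deburring tool, blue handle and thin hooked steel blade, 150 mm long, 18 mm high, lying on the bench left of the tray. Origin: under its middle; x along it to the blade.
- tape_roll: Bystander: roll of cream masking tape lying flat, 96 mm across, 25 mm high, left of the tray. Origin: centre of its underside.
- marker: Bystander: marker pen, 137 mm long, 17 mm thick, lying right of the tray. Origin: under its middle; x along it.
- caliper: Bystander: steel caliper, 230 mm long, 12 mm high, lying right of the marker. Origin: under the middle of its beam; x along it.

How it is judged (in metres and radians):
On the way, in this order (a step that is already met when the one before it is completed fails the run):
1. fingertips touch the top of the rim beside the lug (contact force between the fingers and rim_0 above 0.15 N), for 0.2 s.
2. fingertips run on, touching rim sector 1 (contact force between the fingers and rim_1 above 0.15 N), for 0.2 s.
3. fingertips run on, touching rim sector 2 (contact force between the fingers and rim_2 above 0.15 N), for 0.2 s.
4. fingertips run on, touching rim sector 3 (contact force between the fingers and rim_3 above 0.15 N), for 0.2 s.
5. fingertips run on, touching rim sector 4 (contact force between the fingers and rim_4 above 0.15 N), for 0.2 s.
6. fingertips run on, touching rim sector 5 (contact force between the fingers and rim_5 above 0.15 N), for 0.2 s.
7. fingertips run on, touching rim sector 6 (contact force between the fingers and rim_6 above 0.15 N), for 0.2 s.
8. fingertips run on, touching rim sector 7 (contact force between the fingers and rim_7 above 0.15 N), for 0.2 s.
9. fingertips run on, touching rim sector 8 (contact force between the fingers and rim_8 above 0.15 N), for 0.2 s.
10. fingertips are back on the rim beside the lug, wholly off the last sector (contact force between the fingers and rim_0 above 0.15 N and not (contact force between the fingers and rim_8 above 0.15 N)), for 0.2 s.
At the end, for the whole second after the job is handed in: Every rim sector was touched in clockwise order from the lug's back to the lug's (0.2 s each, over 0.15 N, never over 15 N); the flange lies flat (0.04 rad), at rest, within 15 mm of its start, and each bystander within 20 mm of its own (distance of flange from where it was at the start of the episode below 0.015 m and angle between flange's own z axis and vertical below 0.04 rad and linear speed of flange below 0.02 m/s and distance of each of bush, screw_a, screw_b, deburrer, tape_roll, marker, caliper from where it was at the start of the episode below 0.02 m).
It fails at once if the flange is pressed harder than a light touch (15 N) (contact force between any of the arm, the fingers and flange above 15 N).
It fails at once if the flange is lifted (8 mm) or tipped (0.1 rad) (height (world z) of flange above 0.034 m or angle between flange's own z axis and vertical above 0.1 rad).
It fails at once if the flange is shifted on the foam or carried (20 mm) (distance of flange from where it was at the start of the episode above 0.02 m).
It fails at once if a bystander is disturbed (moved 20 mm) (distance of any of bush, screw_a, screw_b, deburrer, tape_roll, marker, caliper from where it was at the start of the episode above 0.02 m).
It also fails if it takes over 61 s, if anything falls off the work surface, if the arm or the gripper's body presses on something with over 40 N, if the wrist force passes 120 N, or if a joint passes its speed limit or range.

## Working session

There is one attempt and no reset: what is moved stays moved. The work goes in short steps, Python scripts to look and compute and a tool call to move; the robot and the scene stay as the last step left them, time stands still between calls to the robot, and variables do not carry over. Pictures are saved under pics/ and viewed, and the job is handed in when it is done.

Besides the shell and the picture viewer there is one more tool, called after "Emit:" as name(argument=value, ...), one argument or row to a line, values as JSON. arm_command: Moves the arm, as the interface text tells. Its arguments: {"type":"object","properties":{"increments":{"type":"array","items":{"type":"array"}},"gripper":{"type":"number"}},"required":["increments"]}

```bash
mkdir -p pics; ls; python3 - <<'E'
from workcell import *
import cv2
print(get_obs())
for n in("top","scene"):
    cv2.imwrite(f"pics/{n}0.png",get_image(n)[:,:,::-1]); print(camera_params(n))
E
```

```text
pics
{'t': 0.0, 'qpos': array([-1.32003877e+00,  4.23859263e-01,  1.63069054e+00, -1.04208144e-05,
        1.08857405e+00, -1.89775388e-02]), 'qvel': array([ 0.00106292, -0.00025256, -0.0006139 , -0.00076625, -0.00069497,
       -0.00078554]), 'joint_torque': array([-2.89453877e-03, -5.44637167e+01, -2.73669916e+01,  6.43849466e-02,
        2.27975420e-02, -1.24461562e-04]), 'ee_pos': array([ 166.4457424 , -601.85471487,  221.88997378]), 'orientation': array([-2.49921555e+00,  1.90199845e+00,  1.89441814e-03]), 'ft_force': array([ 0.19973233,  0.27253899, -0.35238512]), 'moment': array([0.03229116, 0.05848716, 0.00575579]), 'width': 87.93688406261086}
{'K': array([[495.71840351,   0.        , 312.37360318],
       [  0.        , 495.71840351, 238.42548767],
       [  0.        ,   0.        ,   1.        ]]), 'k1': -0.014359126295255476, 'rvec': array([ 2.21319   , -2.16044721,  0.09258299]), 'tvec': array([ 41.73823577, 574.28645806, 982.60433731])}
{'K': array([[445.41666957,   0.        , 315.55117507],
       [  0.        , 445.41666957, 235.78245913],
       [  0.        ,   0.        ,   1.        ]]), 'k1': 0.018140783768827294, 'rvec': array([ 1.50915556,  2.10121506, -0.81594062]), 'tvec': array([ 146.5326886 , -376.49816015, 1232.58882276])}
```

View pics/top0.png

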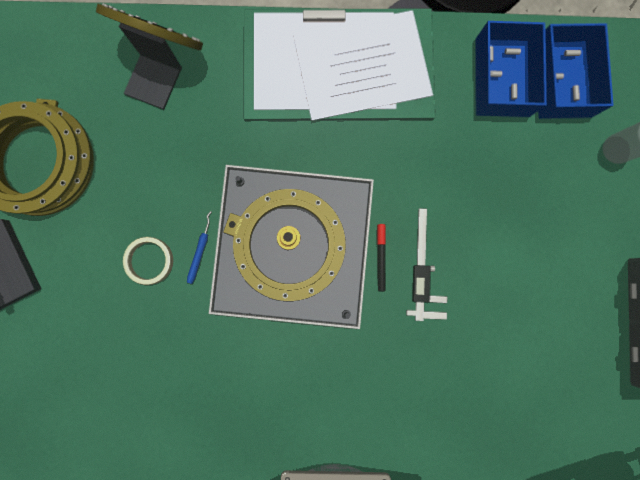

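View pics/scene0.png

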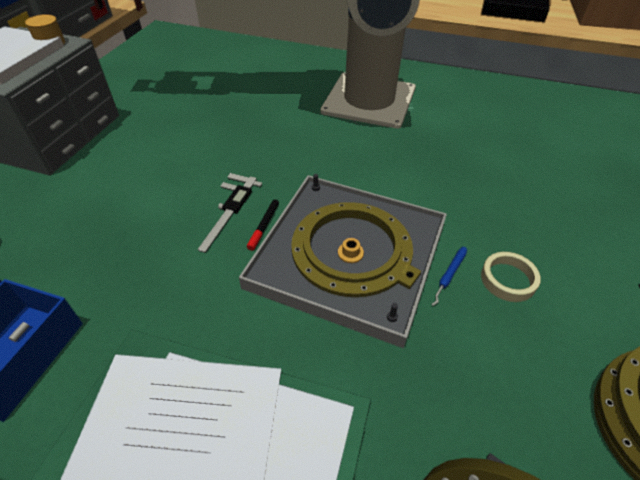

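```bash
cat > h.py <<'E'
from workcell import *
import cv2,numpy as np
def proj(P,n):
    c=camera_params(n);R,_=cv2.Rodrigues(c['rvec']);X=np.atleast_2d(P)@R.T+c['tvec']
    s=X[:,:2]/X[:,2:];r2=(s**2).sum(1,keepdims=True);s=s*(1+c['k1']*r2)
    return s*c['K'][0,0]+c['K'][:2,2]
def back(uv,z,n):
    c=camera_params(n);R,_=cv2.Rodrigues(c['rvec']);uv=np.atleast_2d(uv).astype(float)
    d=(uv-c['K'][:2,2])/c['K'][0,0];s=d.copy()
    for _ in range(10): s=d/(1+c['k1']*(s**2).sum(1,keepdims=True))
    D=np.c_[s,np.ones(len(s))]@R; C=-R.T@c['tvec']
    return C+D*((z-C[2])/D[:,2:])
E
python3 - <<'E'
from h import *
import numpy as np,cv2
a=cv2.imread('pics/top0.png')
cv2.imwrite('pics/topz.png',cv2.resize(a[160:335,200:380],None,fx=3.3,fy=3.3,interpolation=cv2.INTER_CUBIC))
a=cv2.imread('pics/scene0.png')
cv2.imwrite('pics/scz.png',cv2.resize(a[170:350,235:455],None,fx=3.3,fy=3.3,interpolation=cv2.INTER_CUBIC))
for n in('top','scene'):
    a=cv2.imread(f'pics/{n}0.png');hsv=cv2.cvtColor(a,cv2.COLOR_BGR2HSV)
    c=(289,245) if n=='top' else (352,248)
    print(n,[hsv[p] .tolist() for p in [(250,240),(210,260),(300,350)]])
    m=((hsv[:,:,1]>90)&(hsv[:,:,0]>15)&(hsv[:,:,0]<34)).astype(np.uint8)
    yy,xx=np.mgrid[:480,:640]
    m[(np.hypot(xx-c[0],yy-c[1])>80)]=0
    cv2.imwrite(f'pics/m_{n}.png',m*255)
print(back([289,245],38,'top'))
E
```

```text
top [[26, 118, 160], [25, 118, 162], [105, 4, 136]]
scene [[72, 116, 99], [71, 110, 97], [95, 18, 85]]
[[557.60882578 101.88378521  38.        ]]
```

View pics/topz.png

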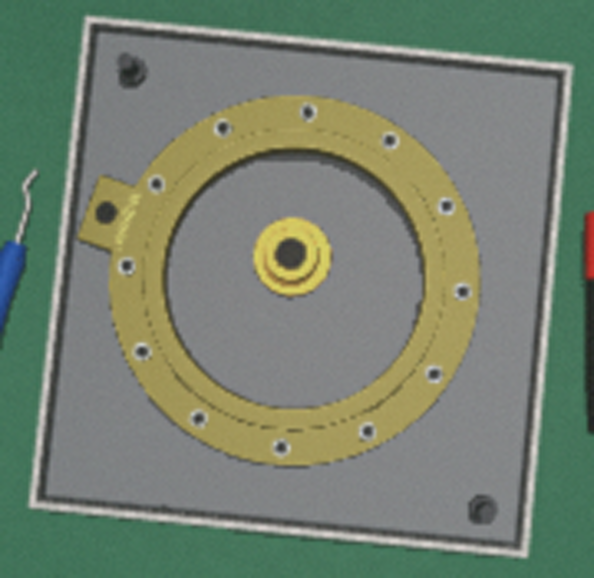

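View pics/scz.png

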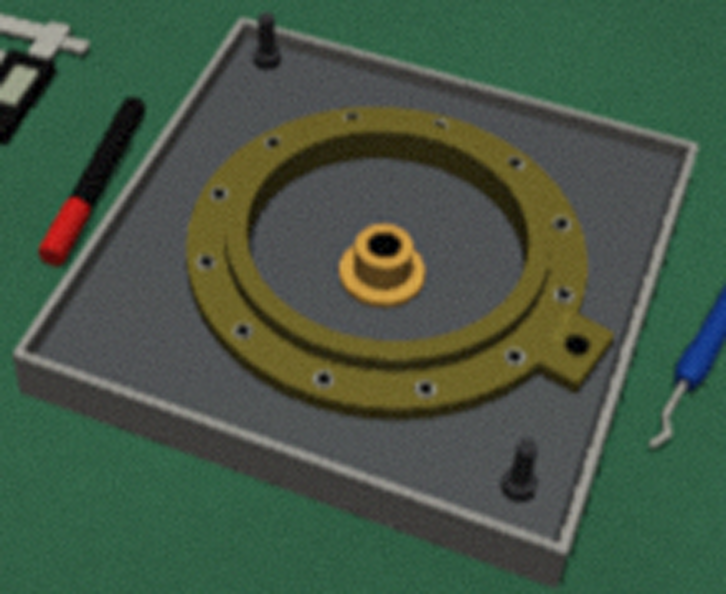

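View pics/m_top.png

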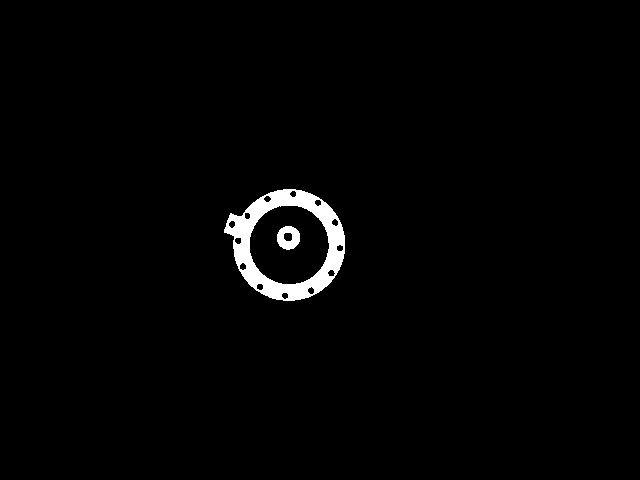

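View pics/m_scene.png

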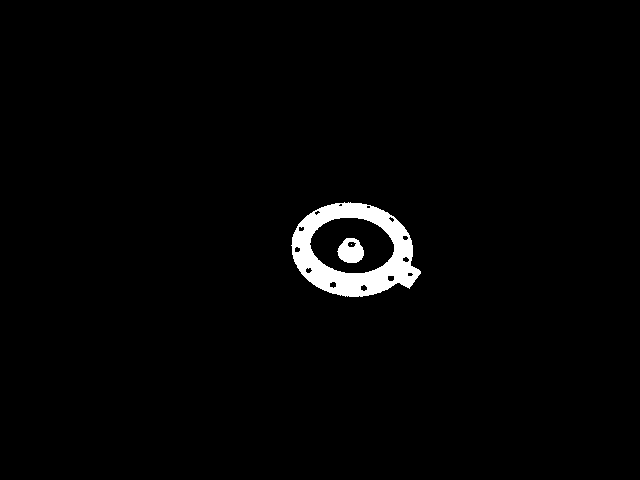

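```bash
python3 - <<'E'
from h import *
for n in('top','scene'):
    m=cv2.imread(f'pics/m_{n}.png',0)
    # holes within mask
    cs,h=cv2.findContours(m,cv2.RETR_CCOMP,cv2.CHAIN_APPROX_NONE)
    P=[]
    for c,hh in zip(cs,h[0]):
        if hh[3]>=0:
            # pixels enclosed
            x,y,w,hg=cv2.boundingRect(c)
            if w<12: P.append([x+w/2-.5,y+hg/2-.5])
    W=back(P,38,n)[:,:2]
    A=np.c_[2*W,np.ones(len(W))]
    s=np.ones(len(W),bool)
    for _ in range(4):
        x=np.linalg.lstsq(A[s],(W**2).sum(1)[s],rcond=None)[0];r=np.hypot(*(W-x[:2]).T)
        s=np.abs(r-np.median(r[s]))<5
    ang=np.degrees(np.arctan2(*(W-x[:2]).T[::-1]))
    print(n,x[:2],np.median(r[s]));print(np.c_[W,r,ang].round(1))
    # outer contour
    c=max(cs,key=lambda c:cv2.contourArea(c))[:,0,:];V=back(c,38,n)[:,:2];d=np.hypot(*(V-x[:2]).T);q=d<114
    A=np.c_[2*V[q],np.ones(q.sum())];y=np.linalg.lstsq(A,(V[q]**2).sum(1),rcond=None)[0];print('outer',y[:2],np.sqrt(y[2]+(y[:2]**2).sum()))
E
```

```text
top [559.45465425 102.70363374] 101.45561942855201
[[ 574.5  105.3   15.3    9.9]
 [ 457.5  108.   102.1  177. ]
 [ 469.5   57.   100.9 -153. ]
 [ 474.   157.9  101.7  147.1]
 [ 505.    17.2  101.4 -122.5]
 [ 513.7  192.9  101.1  116.9]
 [ 555.1    1.3  101.5  -92.5]
 [ 564.1  204.5  101.9   87.4]
 [ 596.8  217.6  120.8   72. ]
 [ 605.9   12.3  101.6  -62.8]
 [ 614.6  187.3  101.    56.9]
 [ 644.3   47.2  101.4  -33.2]
 [ 649.8  148.5  101.3   26.9]
 [ 661.2   97.7  101.9   -2.8]]
outer [559.44232064 102.31778593] 110.53248714781726
scene [559.44053423 103.63509641] 101.92974408922963
[[ 562.8  104.3    3.5   10.6]
 [ 651.3  149.7  102.7   26.7]
 [ 662.1   98.2  102.8   -3.1]
 [ 616.8  188.8  102.7   56. ]
 [ 597.4  219.1  121.5   71.8]
 [ 645.6   49.2  102.   -32.3]
 [ 566.4  205.3  101.9   86.1]
 [ 606.5   13.3  101.8  -62.5]
 [ 515.1  194.6  101.2  116. ]
 [ 555.6    2.7  101.   -92.2]
 [ 475.7  159.6  100.8  146.2]
 [ 504.7   17.8  101.8 -122.5]
 [ 455.9  108.8  103.7  177.1]
 [ 468.2   54.3  103.7 -151.6]]
outer [562.1795254  103.89334583] 110.78698987769761
```

Emit:
arm_command(
  increments=[
    [[0,0,0],7.7],
    [[0,0,0],7.7],
    [[0,0,0],0],
  ],
  gripper=0,
)

```text
t: 0.4
ee_pos: [166.2, -601.0, 220.6]
orientation: [-2.212, 2.228, 0.006]
ft_force: [0.1, 0.6, -0.2]
width: 67.3
```

Emit:
arm_command(
  increments=[
    [[-4.3,-2.3,0],0],
    [[-4.3,-2.3,0],0],
    [[-4.3,-2.3,0],0],
    [[-4.3,-2.3,0],0],
    [[-4.3,-2.3,0],0],
    [[-4.3,-2.3,0],0],
    [[-4.3,-2.3,0],0],
    [[-4.3,-2.3,0],0],
    [[-4.3,-2.3,0],0],
    [[-4.3,-2.3,0],0],
    [[-4.3,-2.3,0],0],
    [[-4.3,-2.3,0],0],
    [[-4.3,-2.3,0],0],
    [[-4.3,-2.3,0],0],
    [[-4.3,-2.3,0],0],
    [[0,0,0],0],
  ],
)

```text
t: 2.0
ee_pos: [506.8, 68.0, 221.6]
orientation: [-2.275, 2.16, -0.002]
ft_force: [-0.2, -0.7, -0.0]
width: 0.4
```

Emit:
arm_command(
  increments=[
    [[-3.7,-2.8,0],1.5],
    [[-3.7,-2.7,0],1.5],
    [[-3.7,-2.6,1],0],
    [[0,0,3],0],
    [[0,0,3],0],
    [[0,0,3],0],
    [[0,0,1],0],
    [[0,0,0],0],
    [[0,0,0],0],
  ],
)

```text
t: 2.9
ee_pos: [586.0, 182.1, 108.4]
orientation: [-2.248, 2.191, -0.003]
ft_force: [0.2, 1.1, -0.9]
width: 0.2
```

```bash
python3 - <<'E'
from h import *
from scipy.spatial.transform import Rotation as R
o=get_obs();print(o['t'],o['ee_pos'],R.from_rotvec(o['orientation']).as_matrix().round(4),o['ft_force'])
a=get_image('top');b=get_image('scene')
z=lambda a,r,c:cv2.resize(a[r:r+180,c:c+240,::-1],None,fx=3.3,fy=3.3,interpolation=cv2.INTER_CUBIC)
cv2.imwrite('pics/t1.png',z(a,150,180));cv2.imwrite('pics/s1.png',z(b,140,235))
print(proj(o['ee_pos'],'top'),proj(o['ee_pos'],'scene'))
E
```

```text
2.9 [585.99735966 182.08275633 108.42956412] [[ 2.540e-02 -9.997e-01  3.100e-03]
 [-9.997e-01 -2.540e-02  3.000e-04]
 [-2.000e-04 -3.100e-03 -1.000e+00]] [ 0.20131359  1.07935975 -0.94845373]
[[244.68471076 226.2707479 ]] [[395.79228362 237.02979114]]
```

View pics/s1.png

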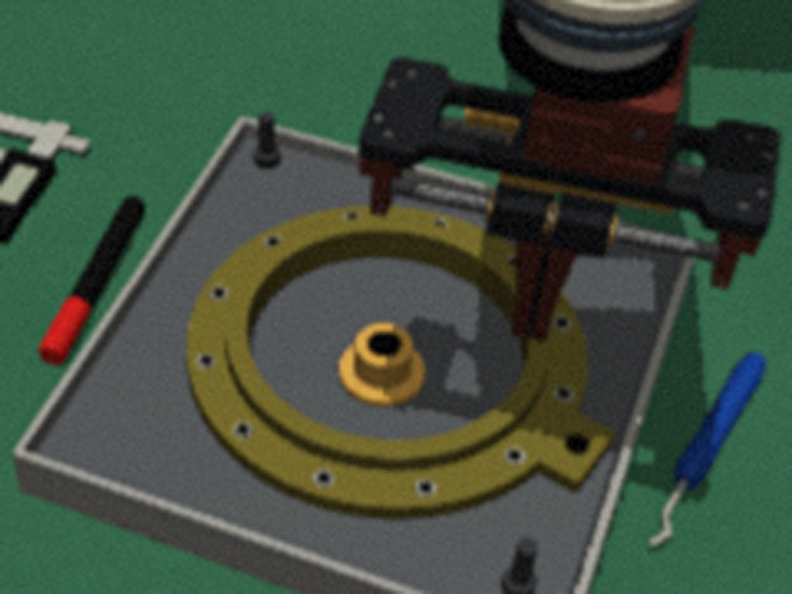

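View pics/t1.png

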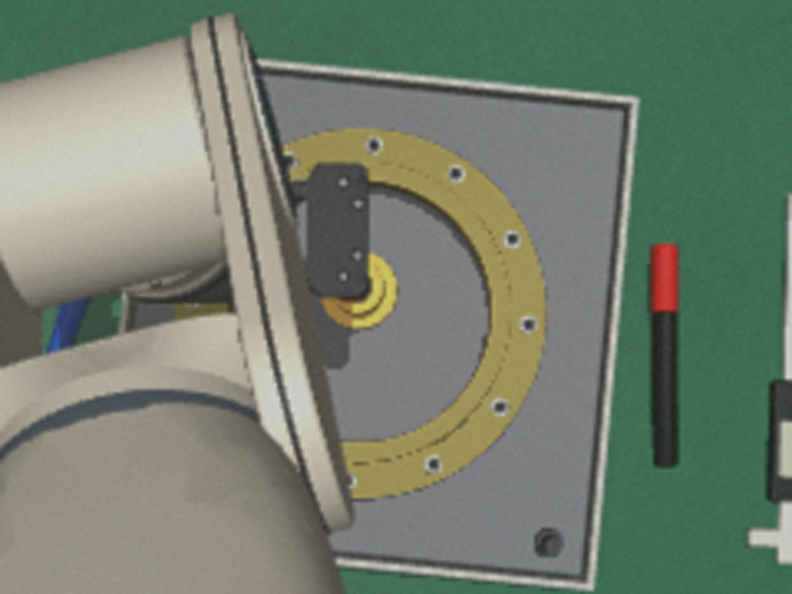

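```bash
cat >> h.py <<'E'
from scipy.spatial.transform import Rotation as Ro
def rd(N=6):
    F=[];Z=[]
    for i in range(N):
        o=get_obs();F.append(o['ft_force']);Z.append(o['ee_pos'])
        if i<N-1:get_image('top')
    M=Ro.from_rotvec(o['orientation']).as_matrix()
    F=np.array(F);Z=np.array(Z)
    print('t',round(o['t'],2),'F',F.mean(0).round(2),'sd',F.std(0).round(2),'pos',Z.mean(0).round(2),'sd',Z.std(0).round(2),'yaw',np.degrees(np.arctan2(M[1,0],M[0,0])).round(2),'tilt',M[:2,2].round(4),'angle',np.degrees(np.arctan2(Z[:,1].mean()-103,Z[:,0].mean()-559.5)).round(1),'rad',np.hypot(Z[:,1].mean()-103,Z[:,0].mean()-559.5).round(1))
    return Z.mean(0),M
E
python3 -c "
from h import *
rd()"
```

```text
t 3.25 F [0.16 0.23 0.34] sd [0.68 0.52 0.61] pos [586.58 182.59 109.12] sd [0.13 0.12 0.19] yaw -88.57 tilt [0.0046 0.0008] angle 71.2 rad 84.1
```

Emit:
arm_command(
  increments=[
    [[0,0,2.0],0],
    [[0,0,2.0],0],
    [[0,0,1.0],0],
    [[0,0,0],0],
    [[0,0,0],0],
    [[0,0,0],0],
  ],
)

```text
t: 3.85
ee_pos: [589.0, 183.6, 61.0]
orientation: [-2.243, 2.186, -0.009]
ft_force: [0.8, 0.3, -0.3]
width: 0.6
```

```bash
python3 -c "
from h import *
rd()"
```

```text
t 4.1 F [ 0.19  0.09 -0.26] sd [0.49 0.22 0.58] pos [589.13 183.67  61.1 ] sd [0.09 0.03 0.1 ] yaw -88.53 tilt [0.0105 0.0025] angle 69.8 rad 85.9
```

Emit:
arm_command(
  increments=[
    [[0,0.3,0.8],0],
    [[0,0,0.1],0],
    [[0,0,0.1],0],
    [[0,0,0.1],0],
    [[0,0,0],0],
  ],
)

```text
t: 4.6
ee_pos: [586.0, 183.6, 49.4]
orientation: [-2.243, 2.186, -0.009]
ft_force: [-0.5, 0.1, 1.5]
width: 0.7
```

```bash
python3 -c "
from h import *
rd()"
```

```text
t 4.85 F [-0.54  0.2   1.72] sd [0.47 0.42 0.58] pos [586.   183.61  49.49] sd [0.02 0.02 0.06] yaw -88.53 tilt [0.011  0.0027] angle 71.8 rad 84.8
```

```bash
cat >> h.py <<'E'
def plan(n,step,zt=49.0,r=84.,lead=0,gain=1.0):
    p,M=rd(3)
    c=np.array([559.5,103.]);a=np.degrees(np.arctan2(*(p[:2]-c)[::-1]))
    Q=[];prev=p
    for i in range(1,n+1):
        b=np.radians(a-step*i);f=min(1,i/4)
        rr=np.hypot(*(p[:2]-c));rr=rr+(r-rr)*f
        q=np.array([c[0]+rr*np.cos(b),c[1]+rr*np.sin(b),p[2]+(zt-p[2])*f])
        Q.append(((M.T@(q-prev))/10*gain));prev=q
    print([[[round(float(v),2) for v in x],0] for x in Q])
E
python3 -c "
from h import *
plan(6,3)"
```

```text
t 4.95 F [-0.94  0.25  1.77] sd [0.39 0.71 0.15] pos [586.   183.59  49.53] sd [0.01 0.01 0.02] yaw -88.53 tilt [0.011  0.0027] angle 71.8 rad 84.8
[[[0.18, -0.41, 0.02], 0], [[0.2, -0.39, 0.02], 0], [[0.22, -0.38, 0.02], 0], [[0.24, -0.37, 0.02], 0], [[0.24, -0.37, 0.0], 0], [[0.26, -0.36, 0.0], 0]]
```

Emit:
arm_command(
  increments=[
    [[0.18,-0.41,0.02],0],
    [[0.2,-0.39,0.02],0],
    [[0.22,-0.38,0.02],0],
    [[0.24,-0.37,0.02],0],
    [[0.24,-0.37,0.0],0],
    [[0.26,-0.36,0.0],0],
  ],
)

```text
t: 5.55
ee_pos: [610.5, 170.3, 49.0]
orientation: [-2.243, 2.186, -0.008]
ft_force: [-1.4, 1.4, 2.0]
width: 0.6
```

```bash
python3 -c "
from h import *
plan(10,3)"
```

```text
t 5.65 F [-0.62  0.04  2.3 ] sd [0.87 0.94 0.22] pos [610.91 170.07  49.07] sd [0.29 0.15 0.04] yaw -88.54 tilt [0.0112 0.003 ] angle 52.5 rad 84.5
[[[0.3, -0.33, 0.0], 0], [[0.31, -0.31, 0.0], 0], [[0.33, -0.29, 0.0], 0], [[0.34, -0.28, 0.0], 0], [[0.35, -0.27, 0.0], 0], [[0.36, -0.25, 0.0], 0], [[0.37, -0.23, 0.0], 0], [[0.39, -0.21, 0.0], 0], [[0.4, -0.19, 0.0], 0], [[0.41, -0.17, 0.0], 0]]
```

Tracking is excellent and the force is about 2.3 N. I'll carry on.

Emit:
arm_command(
  increments=[
    [[0.3,-0.33,0.0],0],
    [[0.31,-0.31,0.0],0],
    [[0.33,-0.29,0.0],0],
    [[0.34,-0.28,0.0],0],
    [[0.35,-0.27,0.0],0],
    [[0.36,-0.25,0.0],0],
    [[0.37,-0.23,0.0],0],
    [[0.39,-0.21,0.0],0],
    [[0.4,-0.19,0.0],0],
    [[0.41,-0.17,0.0],0],
  ],
)

```text
t: 6.65
ee_pos: [639.6, 132.6, 49.3]
orientation: [-2.242, 2.185, -0.009]
ft_force: [-1.3, 2.0, 2.3]
width: 0.1
```

```bash
python3 -c "
from h import *
plan(12,3)
cv2.imwrite('pics/s2.png',cv2.resize(get_image('scene')[140:320,235:475,::-1],None,fx=3.3,fy=3.3,interpolation=cv2.INTER_CUBIC))"
```

```text
t 6.75 F [-0.7   0.44  2.25] sd [0.95 1.17 0.16] pos [639.82 132.26  49.37] sd [0.14 0.25 0.03] yaw -88.55 tilt [0.0122 0.0032] angle 20.0 rad 85.5
[[[0.44, -0.1, 0.01], 0], [[0.44, -0.07, 0.01], 0], [[0.44, -0.05, 0.01], 0], [[0.44, -0.03, 0.01], 0], [[0.44, -0.04, -0.0], 0], [[0.44, -0.02, -0.0], 0], [[0.44, 0.01, -0.0], 0], [[0.44, 0.03, -0.0], 0], [[0.44, 0.05, -0.0], 0], [[0.43, 0.08, -0.0], 0], [[0.43, 0.1, -0.0], 0], [[0.42, 0.12, -0.0], 0]]
```

View pics/s2.png

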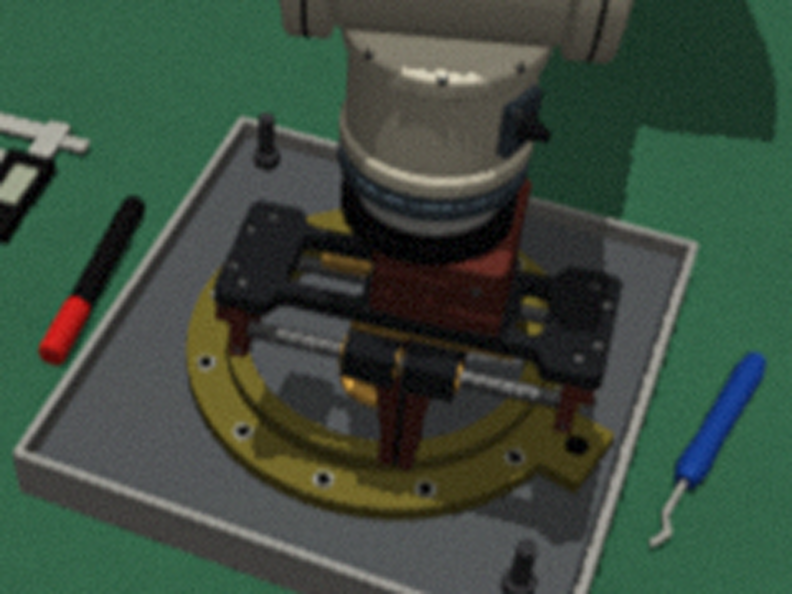

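The picture shows the tips on the rim at crop (400,465). The lug hole (577,445) and the bolt holes are where they were before, so the flange hasn't moved.

Emit:
arm_command(
  increments=[
    [[0.44,-0.07,0.02],0],
    [[0.44,-0.05,0.02],0],
    [[0.44,-0.04,0.01],0],
    [[0.44,-0.03,0.01],0],
    [[0.44,-0.03,0],0],
    [[0.44,-0.01,0],0],
    [[0.44,0.01,0],0],
    [[0.44,0.03,0],0],
    [[0.44,0.05,0],0],
    [[0.43,0.08,0],0],
    [[0.43,0.1,0],0],
    [[0.42,0.12,0],0],
  ],
)

```text
t: 8.0
ee_pos: [640.2, 76.5, 49.1]
orientation: [-2.241, 2.184, -0.011]
ft_force: [0.7, 1.1, 3.0]
width: 0.6
```

```bash
python3 -c "
from h import *
plan(12,3)"
```

```text
t 8.1 F [ 0.73 -0.19  2.42] sd [0.41 1.16 0.46] pos [640.08  76.13  49.06] sd [0.09 0.28 0.02] yaw -88.53 tilt [0.0138 0.0036] angle -18.4 rad 84.9
[[[0.4, 0.18, -0.0], 0], [[0.39, 0.2, -0.0], 0], [[0.38, 0.22, -0.0], 0], [[0.37, 0.24, -0.0], 0], [[0.37, 0.24, -0.0], 0], [[0.35, 0.26, -0.0], 0], [[0.34, 0.28, -0.0], 0], [[0.32, 0.3, -0.01], 0], [[0.31, 0.31, -0.01], 0], [[0.29, 0.33, -0.01], 0], [[0.27, 0.34, -0.01], 0], [[0.26, 0.36, -0.01], 0]]
```

Emit:
arm_command(
  increments=[
    [[0.4,0.18,0],0],
    [[0.39,0.2,0],0],
    [[0.38,0.22,0],0],
    [[0.37,0.24,0],0],
    [[0.37,0.24,0],0],
    [[0.35,0.26,0],0],
    [[0.34,0.28,0],0],
    [[0.32,0.3,-0.01],0],
    [[0.31,0.31,-0.01],0],
    [[0.29,0.33,-0.01],0],
    [[0.27,0.34,-0.01],0],
    [[0.26,0.36,-0.01],0],
  ],
)

```text
t: 9.3
ee_pos: [606.8, 31.5, 49.3]
orientation: [-2.24, 2.183, -0.014]
ft_force: [1.4, 1.1, 3.1]
width: 0.2
```

```bash
python3 -c "
from h import *
plan(12,3)"
```

```text
t 9.4 F [0.52 0.07 2.54] sd [0.74 1.22 0.43] pos [606.35  31.31  49.18] sd [0.32 0.16 0.06] yaw -88.52 tilt [0.0147 0.0035] angle -56.8 rad 85.6
[[[0.19, 0.41, -0.0], 0], [[0.17, 0.41, -0.0], 0], [[0.14, 0.42, -0.0], 0], [[0.12, 0.43, -0.0], 0], [[0.14, 0.42, -0.01], 0], [[0.12, 0.42, -0.01], 0], [[0.09, 0.43, -0.01], 0], [[0.07, 0.43, -0.01], 0], [[0.05, 0.44, -0.01], 0], [[0.02, 0.44, -0.01], 0], [[0.0, 0.44, -0.01], 0], [[-0.02, 0.44, -0.01], 0]]
```

Emit:
arm_command(
  increments=[
    [[0.17,0.41,0],0],
    [[0.15,0.41,0],0],
    [[0.13,0.42,0],0],
    [[0.11,0.43,0],0],
    [[0.13,0.42,-0.01],0],
    [[0.11,0.42,-0.01],0],
    [[0.08,0.43,-0.01],0],
    [[0.06,0.43,-0.01],0],
    [[0.04,0.44,-0.01],0],
    [[0.01,0.44,-0.01],0],
    [[-0.01,0.44,-0.01],0],
    [[-0.03,0.44,-0.01],0],
  ],
)

```text
t: 10.6
ee_pos: [551.8, 19.5, 49.3]
orientation: [-2.24, 2.182, -0.015]
ft_force: [1.2, -0.3, 1.3]
width: 0.3
```

```bash
python3 -c "
from h import *
plan(12,3)"
```

```text
t 10.7 F [ 0.68 -0.1   2.11] sd [0.74 0.38 0.58] pos [551.21  19.5   49.25] sd [0.42 0.01 0.07] yaw -88.5 tilt [0.015  0.0034] angle -95.7 rad 83.9
[[[-0.06, 0.43, -0.0], 0], [[-0.09, 0.43, -0.0], 0], [[-0.11, 0.43, 0.0], 0], [[-0.13, 0.42, 0.0], 0], [[-0.16, 0.41, -0.01], 0], [[-0.18, 0.4, -0.01], 0], [[-0.2, 0.39, -0.01], 0], [[-0.22, 0.38, -0.01], 0], [[-0.24, 0.37, -0.0], 0], [[-0.26, 0.36, -0.0], 0], [[-0.27, 0.34, -0.0], 0], [[-0.29, 0.33, -0.0], 0]]
```

Emit:
arm_command(
  increments=[
    [[-0.06,0.43,0],0],
    [[-0.09,0.43,0],0],
    [[-0.12,0.43,0],0],
    [[-0.14,0.42,0],0],
    [[-0.17,0.41,0],0],
    [[-0.19,0.4,-0.01],0],
    [[-0.21,0.39,-0.01],0],
    [[-0.23,0.38,-0.01],0],
    [[-0.25,0.36,0],0],
    [[-0.27,0.35,0],0],
    [[-0.28,0.33,0],0],
    [[-0.3,0.32,0],0],
  ],
)

```text
t: 11.9
ee_pos: [500.7, 42.8, 49.0]
orientation: [-2.241, 2.183, -0.015]
ft_force: [1.7, -1.2, 2.8]
width: 0.3
```

```bash
python3 -c "
from h import *
plan(12,3)
cv2.imwrite('pics/s3.png',cv2.resize(get_image('scene')[140:320,235:475,::-1],None,fx=3.3,fy=3.3,interpolation=cv2.INTER_CUBIC))"
```

```text
t 12.0 F [1.27 0.2  2.68] sd [0.39 1.21 0.18] pos [500.27  43.07  48.91] sd [0.27 0.16 0.04] yaw -88.48 tilt [0.0154 0.0032] angle -134.7 rad 84.3
[[[-0.33, 0.29, -0.01], 0], [[-0.35, 0.27, -0.01], 0], [[-0.36, 0.26, -0.01], 0], [[-0.37, 0.24, -0.0], 0], [[-0.38, 0.22, -0.0], 0], [[-0.39, 0.2, -0.0], 0], [[-0.4, 0.18, -0.0], 0], [[-0.41, 0.16, -0.0], 0], [[-0.42, 0.14, -0.0], 0], [[-0.42, 0.12, -0.0], 0], [[-0.43, 0.09, -0.0], 0], [[-0.43, 0.07, 0.0], 0]]
```

View pics/s3.png

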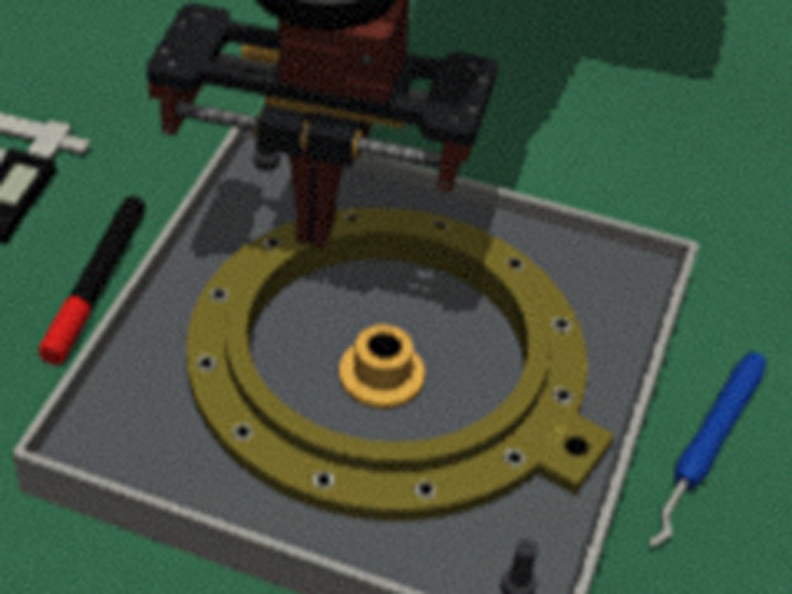

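Now the tips are on the far rim at crop (315,240). The lug hole (577,446) and the bush (382,345) are unmoved.

Emit:
arm_command(
  increments=[
    [[-0.33,0.29,-0.01],0],
    [[-0.35,0.27,-0.01],0],
    [[-0.36,0.25,0],0],
    [[-0.37,0.23,0],0],
    [[-0.38,0.21,0],0],
    [[-0.39,0.19,0],0],
    [[-0.4,0.17,0],0],
    [[-0.41,0.15,0],0],
    [[-0.42,0.13,0],0],
    [[-0.42,0.11,0],0],
    [[-0.43,0.08,0],0],
    [[-0.43,0.06,0],0],
  ],
)

```text
t: 13.25
ee_pos: [475.3, 92.5, 48.7]
orientation: [-2.242, 2.184, -0.013]
ft_force: [0.9, -1.7, 2.5]
width: 0.6
```

```bash
python3 -c "
from h import *
plan(12,3)"
```

```text
t 13.35 F [0.13 0.71 2.98] sd [0.62 1.95 0.38] pos [475.2   92.79  48.66] sd [0.05 0.2  0.01] yaw -88.47 tilt [0.014  0.0027] angle -173.1 rad 84.9
[[[-0.44, 0.01, -0.01], 0], [[-0.44, -0.02, -0.01], 0], [[-0.44, -0.04, -0.01], 0], [[-0.44, -0.06, -0.01], 0], [[-0.44, -0.06, 0.0], 0], [[-0.43, -0.08, 0.0], 0], [[-0.43, -0.11, 0.0], 0], [[-0.42, -0.13, 0.0], 0], [[-0.41, -0.15, 0.0], 0], [[-0.4, -0.17, 0.0], 0], [[-0.39, -0.19, 0.0], 0], [[-0.38, -0.21, 0.0], 0]]
```

Emit:
arm_command(
  increments=[
    [[-0.44,0,-0.01],0],
    [[-0.44,-0.03,-0.01],0],
    [[-0.44,-0.05,-0.01],0],
    [[-0.44,-0.07,-0.01],0],
    [[-0.44,-0.07,0],0],
    [[-0.43,-0.09,0],0],
    [[-0.43,-0.11,0],0],
    [[-0.42,-0.13,0],0],
    [[-0.41,-0.15,0],0],
    [[-0.4,-0.17,0],0],
    [[-0.39,-0.19,0],0],
    [[-0.38,-0.21,0],0],
  ],
)

```text
t: 14.55
ee_pos: [486.0, 147.6, 48.9]
orientation: [-2.244, 2.186, -0.01]
ft_force: [-0.3, -2.2, 2.7]
width: 0.8
```

```bash
python3 -c "
from h import *
plan(12,3)"
```

```text
t 14.65 F [-0.55 -0.05  2.48] sd [0.6  1.57 0.24] pos [486.32 147.9   48.93] sd [0.22 0.23 0.04] yaw -88.48 tilt [0.0118 0.0025] angle 148.5 rad 85.9
[[[-0.34, -0.29, 0.0], 0], [[-0.33, -0.31, 0.0], 0], [[-0.31, -0.32, 0.0], 0], [[-0.29, -0.34, 0.0], 0], [[-0.3, -0.32, 0.0], 0], [[-0.29, -0.33, 0.0], 0], [[-0.27, -0.35, 0.0], 0], [[-0.25, -0.36, 0.0], 0], [[-0.23, -0.38, 0.0], 0], [[-0.21, -0.39, 0.01], 0], [[-0.19, -0.4, 0.01], 0], [[-0.17, -0.41, 0.01], 0]]
```

Emit:
arm_command(
  increments=[
    [[-0.33,-0.3,0],0],
    [[-0.32,-0.32,0],0],
    [[-0.3,-0.33,0],0],
    [[-0.28,-0.35,0],0],
    [[-0.29,-0.33,0],0],
    [[-0.28,-0.34,0],0],
    [[-0.26,-0.35,0],0],
    [[-0.25,-0.36,0],0],
    [[-0.23,-0.38,0],0],
    [[-0.21,-0.39,0.01],0],
    [[-0.19,-0.4,0.01],0],
    [[-0.17,-0.41,0.01],0],
  ],
)

```text
t: 15.85
ee_pos: [530.5, 182.5, 48.8]
orientation: [-2.245, 2.187, -0.008]
ft_force: [-0.9, -0.8, 2.2]
width: 0.3
```

```bash
python3 -c "
from h import *
plan(12,3)"
```

```text
t 15.95 F [-0.01  0.23  2.17] sd [0.95 0.73 0.25] pos [531.02 182.69  48.88] sd [0.4  0.14 0.07] yaw -88.5 tilt [0.0108 0.0023] angle 109.7 rad 84.6
[[[-0.11, -0.43, 0.0], 0], [[-0.09, -0.43, 0.0], 0], [[-0.07, -0.44, 0.0], 0], [[-0.04, -0.44, 0.0], 0], [[-0.04, -0.44, 0.0], 0], [[-0.01, -0.44, 0.0], 0], [[0.01, -0.44, 0.0], 0], [[0.03, -0.44, 0.0], 0], [[0.06, -0.44, 0.0], 0], [[0.08, -0.43, 0.0], 0], [[0.1, -0.43, 0.0], 0], [[0.12, -0.42, 0.0], 0]]
```

Emit:
arm_command(
  increments=[
    [[-0.11,-0.43,0],0],
    [[-0.09,-0.43,0],0],
    [[-0.07,-0.44,0],0],
    [[-0.04,-0.44,0],0],
    [[-0.03,-0.44,0],0],
    [[0,-0.44,0],0],
    [[0.02,-0.44,0],0],
    [[0.04,-0.44,0],0],
    [[0.06,-0.44,0],0],
    [[0.08,-0.43,0],0],
    [[0.1,-0.43,0],0],
    [[0.12,-0.42,0],0],
    [[0.14,-0.41,0],0],
    [[0,0,0],0],
    [[0,0,0],0],
    [[0,0,0],0],
  ],
)

```text
t: 17.55
ee_pos: [592.9, 181.9, 49.4]
orientation: [-2.243, 2.186, -0.009]
ft_force: [-0.8, 0.5, 2.3]
width: 0.6
```

```bash
python3 -c "
from h import *
rd(8)"
```

```text
t 17.9 F [-0.5   0.04  2.19] sd [0.45 0.51 0.54] pos [592.9  181.88  49.44] sd [0.01 0.02 0.03] yaw -88.53 tilt [0.011  0.0028] angle 67.1 rad 85.7
```

Emit:
arm_command(
  increments=[
    [[0,0,-0.5],0],
    [[0,0,-1],0],
    [[0,0,-3],0],
    [[0,0,-4],0],
    [[0,0,-4],0],
    [[0,0,-2],0],
    [[5,3,0],0],
    [[5,3,0],0],
    [[5,3,0],0],
    [[5,3,0],0],
    [[5,3,0],0],
    [[5,3,0],0],
    [[0,0,0],0],
    [[0,0,0],0],
  ],
)

```text
t: 19.3
ee_pos: [440.4, -88.6, 205.0]
orientation: [-2.238, 2.177, -0.027]
ft_force: [0.4, 0.2, 0.7]
width: 0.8
```

```bash
python3 - <<'E'
from h import *
rd(3)
b=get_image('scene');a=cv2.imread('pics/scene0.png')
cv2.imwrite('pics/s4.png',b[:,:,::-1])
A=a[170:350,235:455].astype(int);B=b[170:350,235:455,::-1].astype(int)
d=np.abs(A-B).max(2);print((d>40).sum())
cv2.imwrite('pics/cmp.png',cv2.resize(np.vstack([a[170:350,235:455],b[170:350,235:455,::-1]]),None,fx=1.6,fy=1.6))
E
```

```text
t 19.4 F [0.14 0.27 0.62] sd [0.23 0.36 0.11] pos [440.62 -88.08 204.85] sd [0.24 0.45 0.11] yaw -88.27 tilt [0.0257 0.0021] angle -121.9 rad 225.0
619
```

View pics/s4.png

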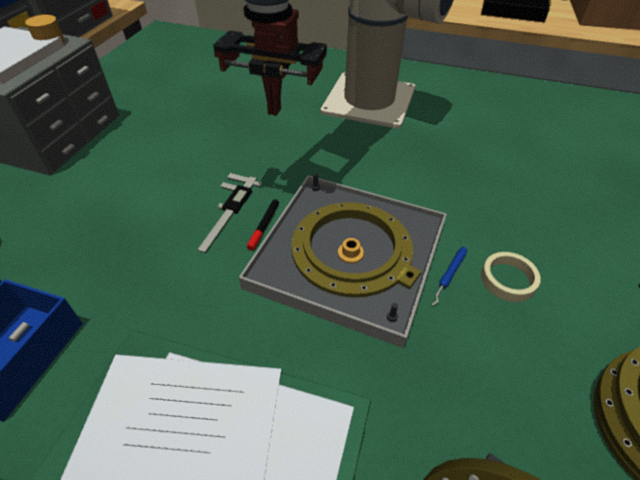

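The picture matches the first one: flange centre about (352,248), lug at (408,273), bush (351,250), and screws (316,183) and (393,312). The tray and bench tools look unmoved too, and the arm is clear. Handing in.

```bash
python3 -c "
from h import *
print(close_job())"
```

```text
the job is handed in; nothing more can be done
None
```

I ran the shut fingertips clockwise once round the whole sealing rim, from beside the lug and back to it. Then I lifted clear and handed the job in at about 19.5 s. The hand-in reports no verdict.

- **Contact:** Contact force was about 1.7–3.0 N at every check, with single readings up to 3.1 N, against the 15 N limit. The force readings are noisy (about ±0.6 N), and I read them only between moves. Fingertip height stayed between 48.7 and 49.5 mm, just under the nominal 50 mm rim top.
- **Tracking:** Fingertip radius stayed within 83.9–85.9 mm, against the 84 mm centre line.
- **End of the run:** I overshot the lug's middle by about 5°. That is still well inside the lug's sector and clear of sector 8, and the fingers read about 2.2 N there.
- **Last picture:** By eye, the flange, bush, screws and bench tools are where they were at the start. An automatic before/after comparison flagged 619 differing pixels. I put these down to image noise and the gripper's moved shadow, but I did not trace them.
- **Disagreements:** The two cameras put the ring centre about 1 mm apart from the bolt holes, and up to 3 mm from the outer edge. The tool's tilt crept up to about 0.015 rad during the run, which did not affect contact.

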